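Set a brass mirror back out over the sawing block and hold it for piercing

TASK

A brass hand-mirror back, a round engraved head with a flat handle, lies on the raised wooden sawing block: slide it along the block, head first, out over the straight part of the front edge (the side with the V notch, away from the robot) until the dark line scribed across its neck is parallel with the edge and about 5 mm past it, so that a saw can get all round the head. Keep it flat on the wood all the way - do not lift it off or let the heavy head tip - and leave everything else on the bench where it is. The head would now drop if let go, so finish while still holding the handle, with the mirror back flat on the block and still.

Things in the scene. Friction and masses are not known exactly. Their poses are not given: they have to be found in the camera images.
- block_edge (a point): point on the block's top front edge, near the middle of the straight part, at the height of the flat wooden top (120 mm above the table). x points outward, level, square to the edge (away from the robot within 0.4 rad); y along the edge to the left; z up. The straight part runs from y = -100 to +115 mm; then comes a V notch (mouth 40 mm, centre y = +135 mm, 60 mm deep).
- block: the fixed raised sawing block: hardwood slab 240 mm deep (x), 280 mm wide (y), 24 mm thick, its top 120 mm above the table, on a dark steel pedestal; origin at table height under the slab's centre, axes as at the edge point (the front edge is 120 mm along +x).
- mirror_line (a point): middle of the dark line, 3 mm wide, 28 mm long, scribed across the neck of the brass mirror back, on its top face, 6 mm above the underside. x points along the handle to the head; y along the line; z up. One flat loose piece, 0.5 to 0.75 kg, balancing about 36 mm from the line on the head side. It starts flat on the wood, head towards the front edge, up to 0.3 rad from square.
- mirror_handle (a point): point in the mirror back's handle, 50 mm behind the line (-x), 3 mm above the underside; axes as the line. The handle is a flat bar 28 mm wide (y), 6 mm thick, free to grip across its width; it ends 110 mm behind the line in a rounded end 36 mm wide.
- mirror_head (a point): centre of the mirror back's round head, 68 mm in front of the line (+x), 3 mm above the underside; a disc 120 mm across, 6 mm thick, its rim 8 mm from the line; axes as the line.
- wax: beeswax cake 46 x 32 x 18 mm, lying on the block to the left of the mirror; origin under its centre; to be left alone
- tray: shallow aluminium tray for filings, 130 x 200 x 22 mm, on the table under and beyond the block's front edge; origin under its centre; to be left alone
- saw: jeweller's saw lying flat on the table, U-shaped steel frame 135 x 85 mm and pale wooden handle, 260 mm long, 24 mm high; origin on the table near the middle of its blade; to be left alone
- hammer: hammer lying on the table; origin at table height, under it; to be left alone
- bench_block: square steel bench block 75 x 75 x 22 mm on the table; origin at table height, under it; to be left alone
- disc: plain round brass blank, 120 mm across, 5 mm thick, flat on the table; origin at table height, under it; to be left alone
- file_can: steel can with needle files, 72 mm across, 150 mm high over all, standing on the table; origin at table height, under it; to be left alone
- scriber: scriber with a square aluminium handle, 130 mm long, 9 mm thick, on the table; origin at table height, under it; to be left alone
Things that resemble listed ones, but are neither listed nor needed, are in the scene too. Leave any blue look-alike of the part that bears mirror_line alone.

How it is judged:
On the way:
1. the mirror back is held and has slid out flat past its balance point (line within 25 mm of the edge, or past it) (x of mirror_line in the frame of block_edge above -0.025 m and contact force between the fingers and mirror above 0.5 N and angle between mirror_line's own z axis and vertical below 0.06 rad), for 0.1 s.
At the end, for the whole second after the job is handed in: Still held: line 0 to 10 mm past the straight front edge, within 0.09 rad of parallel, head outermost; flat on the wood (tilt under 0.035 rad, within 3 mm in height, bearing on it over 0.5 N), fingers on it over 1 N, still (under 20 mm/s, 0.1 rad/s) (x of mirror_line in the frame of block_edge between 0 and 0.01 m and y of mirror_line in the frame of block_edge between -0.085 and 0.1 m and x of mirror_head in the frame of block_edge above 0.05 m and angle between the x axis of mirror_line and the x axis of block_edge, either way round below 0.09 rad and angle between mirror_line's own z axis and vertical below 0.035 rad and z of mirror_line in the frame of block_edge between 0.003 and 0.009 m and contact force between the fingers and mirror above 1 N and contact force between mirror and block above 0.5 N and linear speed of mirror below 0.02 m/s and angular speed of mirror below 0.1 rad/s); the arm keeps its last pose, push and grip.
It fails at once if the mirror back is let tip (more than 0.15 rad) (angle between mirror_line's own z axis and vertical above 0.15 rad).
It fails at once if the mirror back is lifted off the block (more than 12 mm) (z of mirror_line in the frame of block_edge above 0.018 m).
It fails at once if something else on the bench is moved more than 25 mm (distance of any of wax, tray, saw, hammer, bench_block, disc, file_can, scriber from where it was at the start of the episode above 0.025 m).
It also fails if it takes over 32 s, if anything falls off the work surface, if the arm or the gripper's body presses on something with over 40 N, if the wrist force passes 120 N, or if a joint passes its speed limit or range.

ROBOT

A 6-joint arm with a two-finger parallel gripper is mounted at the origin on the work surface. World frame = base frame: x ahead of the robot, y to its left, z up, the work surface at z = 0. Lengths are in m, angles in rad, forces in N, time in s.
With the tool pointing down it reaches from about 0.35 to 0.975 m from the base axis. Payload 4.9 kg.
Tool frame: the origin (TCP) lies between the finger pads; the fingertips stand 17 mm ahead of it and the grasp point (between the pads) lies 2 mm behind it; z points along the fingers, y is the direction in which the jaws open and shut (so a half turn about z gives the same grasp; the last joint's range is limited). The gripper opens to 85 mm and grips with 20 to 120 N. Pads are 22 mm wide; open, the fingers measure 114 mm over their backs; the gripper's body (76 mm by 85 mm) begins 54 mm behind the grasp point. The pads swing forward as they close: fully open they stand 13 mm farther back than shut.
Start: joints at [-1.425, 0.053, 1.613, -0, 1.476, -0.119], TCP at [0.164, -0.603, 0.209] pointing down, gripper open.
Joint ranges: [-3.01, 3.01], [-1.01, 2.22], [0.06, 2.58], [-1.02, 4.17], [0.09, 2.62], [-3.14, 3.14]. Speed limits (rad/s): [2.57, 2.57, 3.14, 3.14, 3.14, 3.14].

INTERFACE

Orientations are given as a unit quaternion [w, x, y, z].
In Python, from plant import state, grab_frame, camera_model, job_done, find_in, silhouettes, landmark_of gives the robot as it stands.
- The arm moves only by the shell command python3 -m crank 'ROWS'. ROWS is JSON, a list of rows, each an object with "angular": the turn, a rotation vector about the tool's x, y, z each as a share of 5 degrees, from -1 to 1, a list of three; "delta_pos": the shift along the tool's x, y, z each as a share of 3 cm, from -1 to 1, a list of three; "gripper": the opening, from 0 (shut) to 1 (fully open). In form: [{"angular": [ax, ay, az], "delta_pos": [tx, ty, tz], "gripper": gripper}, ...]. A call has 1 to 12 rows; each row shifts and turns the commanded pose from where the row before left it, along the tool's axes as they then stand; what a row does not reach is not made up. A row lasts 1/8 s, in which the tool goes at most 62.5 mm and 10.7 degrees, less where a joint would pass 70% of its speed; a pose out of reach is approached as far as the arm can. A call with a number of a shift or a turn outside -1 to 1 is refused whole. A call with a gripper value outside its range is refused whole. The fingers move at their own pace and stop on an object; the grip force is fixed at half the most. Time passes only in rows, so rows that do not move let the fingers close. It gives the time, the measured TCP pose, the force and the opening at its end, in the units of the state.
- state(): the state, without advancing time (a new reading comes with each control period).
- grab_frame(name): name is "side" or "top"; returns the picture (480x640x3 uint8, red, green, blue); there is no depth.
- camera_model(name): a dict with "camera_matrix" (3x3 intrinsics, pixels), "rvec" (rotation vector, rad) and "tvec" (3), from world to camera coordinates, as OpenCV has them. Camera axes: x right, y down, z forward; pixel columns grow to the right and rows downward; lengths in m; the calibration is good to about 2 mm. A picture is of the moment at which its call begins. camera_model takes no time and is no camera call.
- job_done(): hands the job in, once; it reports no verdict.
Trained networks look in the newest picture that a camera, given by its name, has taken for a name from the list of things; names that differ only in an ending like _2 or _b are one class to them, and where a whole thing is asked for, a point or a joint stands for the part that bears it (a point fixed in the world has none). Each returns a list of dicts, best first, with "conf" (0 to 1); they miss things now and then, are a little off and sometimes report something else, mostly with a low value. They report only what shows in the picture. A call takes as long as a camera call. They do not tell look-alikes from the thing itself.
- find_in(camera, target): "bbox" ([left, top, right, bottom] in pixels, round what is visible of it).
- silhouettes(camera, target): "mask" (480x640 bool, what is visible of it) and "bbox" ([left, top, right, bottom] in pixels, round what is visible of it).
- landmark_of(camera, target): "pixel" ([column, row] in pixels: a listed point, or the origin of a listed thing).
The state is a dict: "time": time; "joint_pos": joint angles; "joint_vel": joint speeds; "joint_efforts": joint torques, N m; "tool_pos": TCP position; "tool_rot": TCP orientation; "contact_force": force on the tool from outside, world axes, zero at the start; "ft_torque": the same for the moment, N m; "gripper_width": opening from 0.0 (shut) to 1.0 (fully open).
Only numpy, scipy, OpenCV 4.12 (cv2) and the standard library are available. Lean on these libraries where they do the work, as an engineer would, in place of code of your own. Each camera call takes 0.05 s, during which the arm holds its last target.

## Working session

There is one attempt and no reset: what is moved stays moved. The work goes in short steps, Python scripts to look and compute and a shell command to move; the robot and the scene stay as the last step left them, time stands still between calls to the robot, and variables do not carry over. Pictures are saved under pics/ and viewed, and the job is handed in when it is done.

```bash
mkdir -p pics; ls; python3 - <<'E'
from plant import *
import cv2
s=state(); print({k:s[k] for k in('time','tool_pos','tool_rot','gripper_width')})
for c in('top','side'):
    im=grab_frame(c); cv2.imwrite(f'pics/{c}0.png',im[:,:,::-1]); m=camera_model(c); print(c,m)
    for t in('mirror_line','mirror_handle','mirror_head','block_edge','block','wax'):
        print(t,[(d['conf'],d['pixel']) for d in landmark_of(c,t)][:3])
E
```

```text
pics
{'time': 0.0, 'tool_pos': array([ 0.16344062, -0.60254642,  0.20786447]), 'tool_rot': array([-1.03682122e-03,  9.91248790e-01,  1.32002877e-01, -3.51783475e-05]), 'gripper_width': 1.00042995240719}
top {'camera_matrix': array([[555.78043051,   0.        , 324.36594442],
       [  0.        , 555.78043051, 243.04962413],
       [  0.        ,   0.        ,   1.        ]]), 'rvec': array([ 2.20417711, -2.19270757,  0.0463231 ]), 'tvec': array([-7.21266976e-04,  5.10336650e-01,  1.51860887e+00])}
mirror_line [(0.97, [412.8, 304.6]), (0.64, [320.1, 225.7]), (0.34, [482.5, 295.8])]
mirror_handle [(0.87, [417.0, 281.2]), (0.66, [313.5, 240.5])]
mirror_head [(0.92, [330.3, 199.4]), (0.7, [410.2, 326.4])]
block_edge []
block [(0.94, [305.3, 236.2])]
wax [(0.81, [258.1, 233.1])]
side {'camera_matrix': array([[600.45036049,   0.        , 325.60652092],
       [  0.        , 600.45036049, 238.767698  ],
       [  0.        ,   0.        ,   1.        ]]), 'rvec': array([ 0.37721194, -2.68936342,  1.329114  ]), 'tvec': array([0.49250712, 0.15038059, 1.24930272])}
mirror_line [(0.81, [412.7, 216.3]), (0.74, [303.3, 219.1])]
mirror_handle [(0.88, [327.3, 230.4]), (0.81, [395.0, 212.8])]
mirror_head [(0.8, [278.2, 212.3]), (0.59, [442.5, 224.9])]
block_edge []
block [(0.89, [307.6, 282.5])]
wax [(0.85, [292.4, 269.1])]
```

View pics/top0.png

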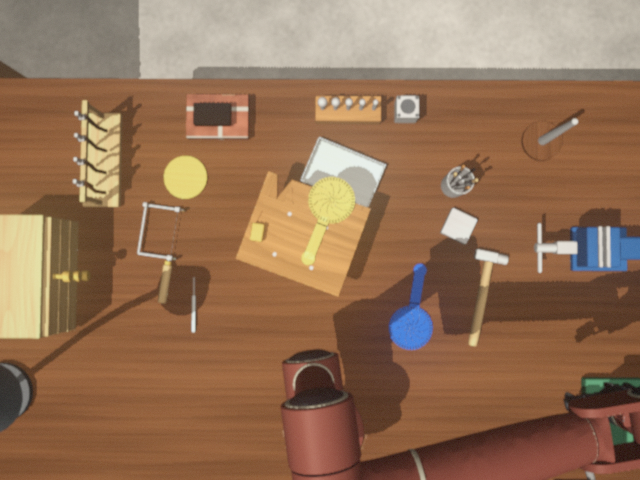

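View pics/side0.png

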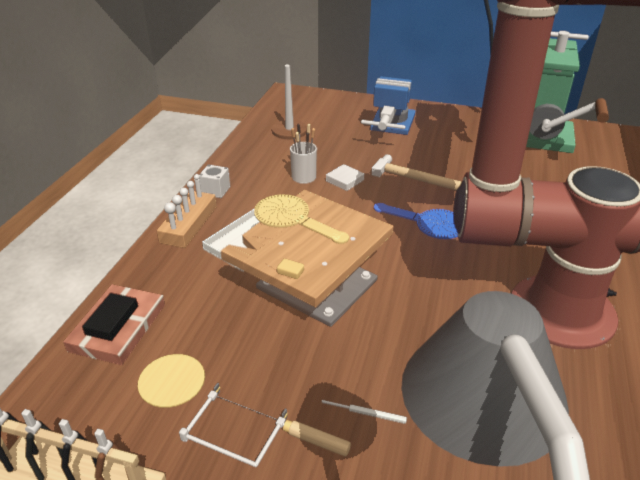

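```bash
python3 - <<'E'
import cv2
im=cv2.imread('pics/top0.png')[140:310,230:440]
cv2.imwrite('pics/crop0.png',cv2.resize(im,None,fx=3.5,fy=3.5,interpolation=cv2.INTER_CUBIC))
E
```

```text
(no output)
```

View pics/crop0.png

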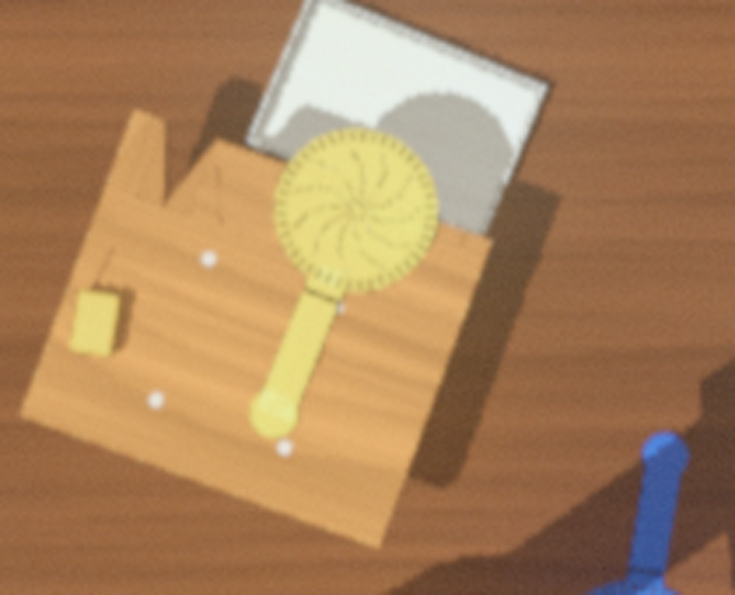

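The brass mirror (line about px 322,224, head about 332,200) lies on the wood. The one at about (412,305) is the blue look-alike on the table, so I'll leave it alone. The enlarged crop shows the brass one with a dark neck line at crop (324,295). Next I'll measure the poses.

```bash
cat > h.py <<'E'
import numpy as np, cv2
from plant import *
from scipy.optimize import least_squares
def cam(n):
    m=camera_model(n); return m['camera_matrix'],cv2.Rodrigues(m['rvec'])[0],np.array(m['tvec'],float)
def unproj(n,p,z):
    K,R,t=cam(n); p=np.atleast_2d(p).astype(float)
    d=(R.T@np.linalg.inv(K)@np.c_[p,np.ones(len(p))].T).T; c=-R.T@t
    return c+d*((z-c[2])/d[:,2])[:,None]
def project(n,X):
    m=camera_model(n); return cv2.projectPoints(np.atleast_2d(X).astype(float),m['rvec'],m['tvec'],m['camera_matrix'],None)[0][:,0]
def outline():  # mirror model, mirror_line frame, top z=0, bottom -6mm
    import math
    m=np.zeros((600,600),np.uint8) # 0.5mm/px, origin at (250,300)
    s=2
    cv2.circle(m,(250+68*s,300),60*s,1,-1); cv2.rectangle(m,(250-95*s,300-28),(250+20*s,300+28),1,-1)
    cv2.circle(m,(250-92*s,300),18*s,1,-1); return m
def fitmirror(n,mask,g,z=.126):
    # fit x,y,yaw so rendered model matches mask (blurred difference)
    cs,_=cv2.findContours(outline(),cv2.RETR_EXTERNAL,cv2.CHAIN_APPROX_NONE)
    P=(cs[0][:,0]-[250,300])/2000.
    tgt=cv2.GaussianBlur(mask.astype(np.float32),(0,0),1.5)
    def ren(v):
        c,s=np.cos(v[2]),np.sin(v[2]); im=np.zeros((480*4,640*4),np.uint8)
        for dz in(0,-.006):
            X=np.c_[v[0]+c*P[:,0]-s*P[:,1],v[1]+s*P[:,0]+c*P[:,1],np.full(len(P),z+dz)]
            cv2.fillPoly(im,[np.round((project(n,X)+.5)*64).astype(np.int32)],1,shift=4)
        return cv2.GaussianBlur(cv2.resize(im.astype(np.float32),(640,480),interpolation=cv2.INTER_AREA),(0,0),1.5)
    f=lambda v:(ren(v)-tgt).ravel()
    r=least_squares(f,g,diff_step=[1e-3,3e-3,3e-3],x_scale=[.01,.01,.1])
    return r.x,r.cost
def brass(n,g,z=.126):
    px=project(n,[[g[0]+.03*np.cos(g[2]),g[1]+.03*np.sin(g[2]),z]])[0]
    b=None
    for d in silhouettes(n,'mirror_line'):
        l,t,r,bt=d['bbox']
        if l-5<px[0]<r+5 and t-5<px[1]<bt+5: b=d; break
    return b
E
python3 - <<'E'
from h import *
F=lambda p:np.array(p)/3.5+[230,140]
E=lambda c:unproj('top',F(c)-.35,.12)[:,:2]
fr,br,bl,fl,nr=E([(492,240),(380,547),(20,413),(135,110),(218,138)])
print('front right',fr,'bl',bl,'notch',nr,'lens',np.linalg.norm(fr-br),np.linalg.norm(bl-br))
dx=(fr-br)/np.linalg.norm(fr-br)
print('yaw from side',np.arctan2(dx[1],dx[0]),'yaw back', np.arctan2(*( (br-bl)[::-1]))+np.pi/2,'yaw front',np.arctan2(*((fr-nr)[::-1]))+np.pi/2)
mp=unproj('top',F([(324,294.5),(274,412),(357,210)])-.35,.126)[:,:2]
d=mp[2]-mp[1];print(mp,np.arctan2(d[1],d[0]),np.linalg.norm(d))
g=[*mp[0],np.arctan2(d[1],d[0])]
for n in('top','side'):
    grab_frame(n); b=brass(n,g); print(n,b['conf'],b['bbox'],b['mask'].sum(),fitmirror(n,b['mask'],g))
    b=silhouettes(n,'block'); print([(q['conf'],q['bbox']) for q in b]); np.save(f'blk_{n}.npy',b[0]['mask'])
E
```

```text
front right [ 0.5955298  -0.11532229] bl [0.46705675 0.22887759] notch [0.66967541 0.08594591] lens 0.2387416661908066 0.2801051409513941
yaw from side -0.3465390032867656 yaw back -0.3501098655666084 yaw front -0.3529648702019137
[[ 0.55441541  0.00746064]
 [ 0.46864716  0.04332468]
 [ 0.61636216 -0.01628862]] -0.38357991142709735 0.1592905149141649
top 0.91 [303.1, 179.8, 356.5, 263.9] 2344 (array([ 0.5530804 ,  0.00932236, -0.38580163]), np.float32(4.629134))
[(0.88, [236.3, 171.3, 369.3, 297.6]), (0.53, [165.9, 154.1, 205.5, 199.4])]
side 0.77 [253.7, 192.5, 346.4, 241.8] 1983 (array([ 0.5572361 ,  0.005666  , -0.38074005]), np.float32(2.3262286))
[(0.87, [221.0, 190.6, 394.4, 323.9])]
```

```bash
python3 -m crank '[{"angular":[0,0,0.5],"delta_pos":[0.0,0.0,-0.8],"gripper":1},{"angular":[0,0,0],"delta_pos":[0.82,-0.86,0],"gripper":1},{"angular":[0,0,0],"delta_pos":[0.82,-0.86,0],"gripper":1},{"angular":[0,0,0],"delta_pos":[0.82,-0.86,0],"gripper":1},{"angular":[0,0,0],"delta_pos":[0.82,-0.86,0],"gripper":1},{"angular":[0,0,0],"delta_pos":[0.82,-0.86,0],"gripper":1},{"angular":[0,0,0],"delta_pos":[0.82,-0.86,0],"gripper":1},{"angular":[0,0,0],"delta_pos":[0.82,-0.86,0],"gripper":1},{"angular":[0,0,0],"delta_pos":[0.82,-0.86,0],"gripper":1},{"angular":[0,0,0],"delta_pos":[0.82,-0.86,0],"gripper":1}]'
cat >> h.py <<'E'
def goto(pos,yaw):
    from scipy.spatial.transform import Rotation as Ro
    s=state(); R=Ro.from_quat(np.roll(s['tool_rot'],-1)); M=R.as_matrix()
    d=M.T@(np.array(pos)-s['tool_pos'])
    T=Ro.from_matrix(np.array([[np.cos(yaw),np.sin(yaw),0],[np.sin(yaw),-np.cos(yaw),0],[0,0,-1]]))
    rv=(R.inv()*T).as_rotvec()
    print('t',round(s['time'],2),'pos',np.round(s['tool_pos'],4),'yaw',np.round(np.arctan2(M[1,0],M[0,0]),4),'F',np.round(s['contact_force'],1),'w',round(s['gripper_width'],3))
    print('shift units(3cm)',np.round(d/.03,3),'turn units(5deg)',np.round(np.degrees(rv)/5,3))
    return M
E
python3 - <<'E'
from h import *
goto([.504,.028,.2],-.383); print(state()['joint_pos'])
E
```

```text
time: 2.25
tool_pos: [0.3291, -0.3271, 0.2333]
tool_rot: [0.0, 0.994, 0.11, 0.0]
contact_force: [-0.2, -0.7, 0.6]
gripper_width: 1.0
t 2.25 pos [ 0.3291 -0.3271  0.2333] yaw 0.221 F [-0.2 -0.7  0.6] w 1.0
shift units(3cm) [  8.281 -10.27    1.108] turn units(5deg) [ 4.000e-03 -5.000e-03  6.922e+00]
[-9.42899908e-01 -3.62109114e-01  1.94281811e+00  1.23801892e-04
  1.56032943e+00  4.06876172e-01]
```

```bash
python3 -m crank '[{"angular":[0,0,0],"delta_pos":[0.8,-1,0],"gripper":1},{"angular":[0,0,0],"delta_pos":[0.8,-1,0],"gripper":1},{"angular":[0,0,0],"delta_pos":[0.8,-1,0],"gripper":1},{"angular":[0,0,0],"delta_pos":[0.8,-1,0],"gripper":1},{"angular":[0,0,0],"delta_pos":[0.8,-1,0],"gripper":1},{"angular":[0,0,0],"delta_pos":[0.8,-1,0],"gripper":1},{"angular":[0,0,0],"delta_pos":[0.8,-1,0],"gripper":1},{"angular":[0,0,0],"delta_pos":[0.8,-1,0],"gripper":1},{"angular":[0,0,0],"delta_pos":[0.8,-1,0],"gripper":1},{"angular":[0,0,0],"delta_pos":[0.8,-1,0],"gripper":1}]' && python3 -m crank '[{"angular":[0,0,1],"delta_pos":[0,0,0],"gripper":1},{"angular":[0,0,1],"delta_pos":[0,0,0],"gripper":1},{"angular":[0,0,1],"delta_pos":[0,0,0],"gripper":1},{"angular":[0,0,1],"delta_pos":[0,0,0],"gripper":1},{"angular":[0,0,1],"delta_pos":[0,0,0],"gripper":1},{"angular":[0,0,1],"delta_pos":[0,0,0],"gripper":1},{"angular":[0,0,0.9],"delta_pos":[0,0,0],"gripper":1},{"angular":[0,0,0],"delta_pos":[0,0,0],"gripper":1}]'
python3 - <<'E'
from h import *
goto([.504,.028,.2],-.383); print(state()['joint_pos'])
E
```

```text
time: 3.5
tool_pos: [0.4975, 0.0185, 0.2333]
tool_rot: [0.0, 0.994, 0.11, 0.0]
contact_force: [0.2, 0.1, 0.2]
gripper_width: 0.995
time: 4.5
tool_pos: [0.497, 0.0173, 0.2332]
tool_rot: [-0.0, 0.982, -0.189, 0.0]
contact_force: [-0.1, -0.5, 0.7]
gripper_width: 1.002
t 4.5 pos [0.497  0.0173 0.2332] yaw -0.3801 F [-0.1 -0.5  0.7] w 1.002
shift units(3cm) [ 0.084 -0.419  1.106] turn units(5deg) [-0.001 -0.002  0.034]
[-1.15075734e-01 -2.73456882e-01  1.87379984e+00  1.15480467e-05
  1.54105471e+00  1.83578954e+00]
```

```bash
python3 -m crank '[{"angular":[0,0,0.03],"delta_pos":[0.08,-0.42,0],"gripper":0.48},{"angular":[0,0,0],"delta_pos":[0,0,1],"gripper":0.48},{"angular":[0,0,0],"delta_pos":[0,0,0.7],"gripper":0.48},{"angular":[0,0,0],"delta_pos":[0,0,0.5],"gripper":0.48},{"angular":[0,0,0],"delta_pos":[0,0,0],"gripper":0.48},{"angular":[0,0,0],"delta_pos":[0,0,0],"gripper":0.48}]'
python3 - <<'E'
from h import *
goto([.504,.028,.142],-.383)
for n,w in(('top',(270,160,390,290)),('side',(230,150,390,270))):
    im=grab_frame(n); a,b,c,d=w
    cv2.imwrite(f'pics/{n}1.png',cv2.resize(im[b:d,a:c,::-1],None,fx=4,fy=4,interpolation=cv2.INTER_CUBIC))
E
```

```text
time: 5.25
tool_pos: [0.5046, 0.0281, 0.1681]
tool_rot: [-0.0, 0.982, -0.191, 0.001]
contact_force: [0.0, -0.5, -0.1]
gripper_width: 0.477
t 5.25 pos [0.5046 0.0281 0.1681] yaw -0.3834 F [ 0.  -0.5 -0.1] w 0.477
shift units(3cm) [-0.017  0.011  0.87 ] turn units(5deg) [-0.006 -0.017 -0.004]
```

View pics/side1.png

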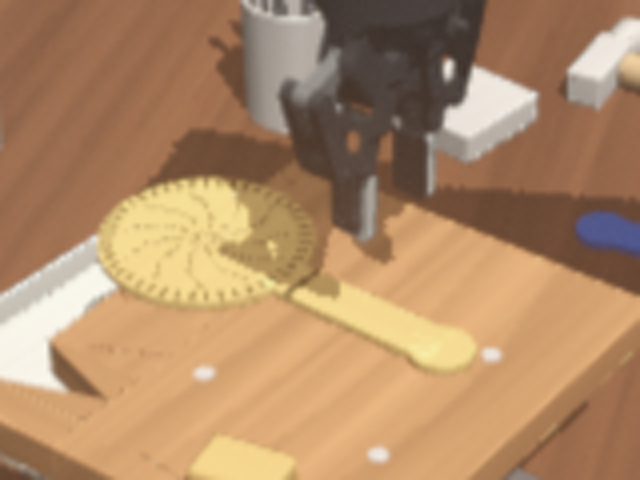

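View pics/top1.png

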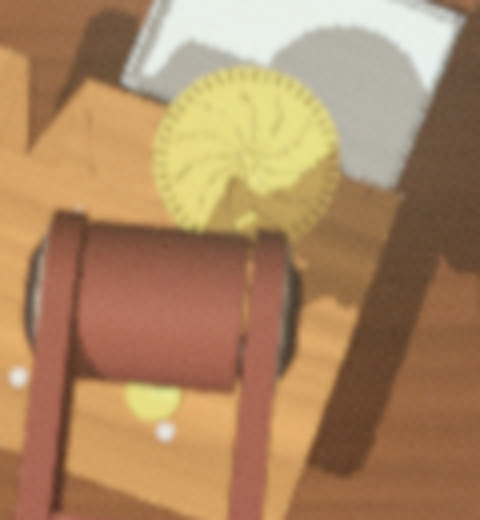

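```bash
python3 - <<'E'
from h import *
p=state()['tool_pos']
print(project('side',[p-[0,0,.017],[.504,.028,.126]]))
print(unproj('side',[[328.7,203.7]],.151),p)
E
```

```text
[[325.60023387 219.94113352]
 [325.88162898 229.85875253]]
[[ 0.51485562 -0.03212291  0.151     ]] [0.50472649 0.02802061 0.16844897]
```

```bash
python3 -m crank '[{"angular":[0,0,0],"delta_pos":[0,0,0.5],"gripper":0.48},{"angular":[0,0,0],"delta_pos":[0,0,0.2],"gripper":0.48},{"angular":[0,0,0],"delta_pos":[0,0,0],"gripper":0.48}]'
python3 - <<'E'
from h import *
goto([.504,.028,.142],-.383)
for n,w in(('side',(230,150,390,270)),):
    im=grab_frame(n); a,b,c,d=w
    cv2.imwrite(f'pics/{n}2.png',cv2.resize(im[b:d,a:c,::-1],None,fx=5,fy=5,interpolation=cv2.INTER_CUBIC))
E
```

```text
time: 5.72
tool_pos: [0.5031, 0.0281, 0.1448]
tool_rot: [0.0, 0.982, -0.191, -0.001]
contact_force: [0.4, 0.1, -0.4]
gripper_width: 0.476
t 5.72 pos [0.5031 0.0281 0.1448] yaw -0.3836 F [ 0.4  0.1 -0.4] w 0.476
shift units(3cm) [ 0.03  -0.008  0.094] turn units(5deg) [ 0.007  0.025 -0.007]
```

View pics/side2.png

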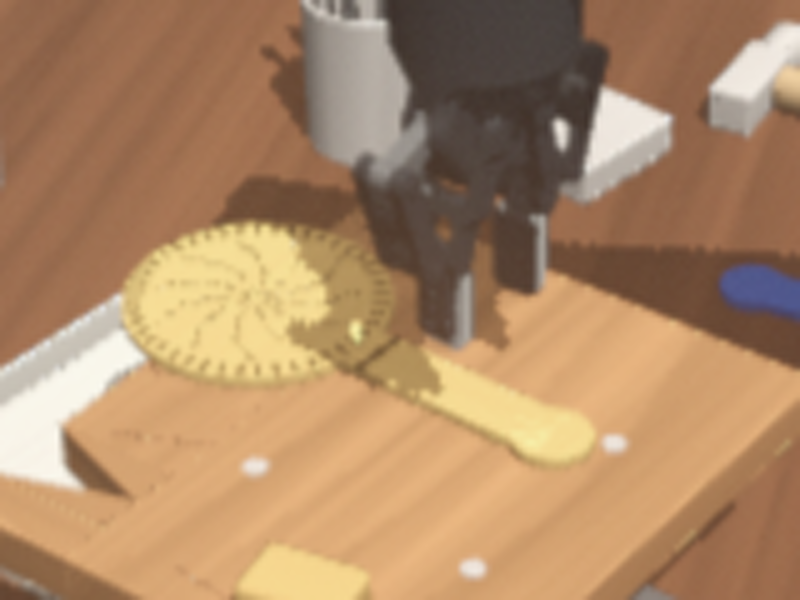

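```bash
python3 - <<'E'
from h import *
for n in('top','side'):
    K,R,t=cam(n); print(n,-R.T@t)
p=state()['tool_pos']; print(p,state()['joint_pos'])
for z in(.128,.145,.2,.3,.4): print(z,project('top',[[p[0],p[1],z]]),project('side',[[p[0],p[1],z]]))
s=np.array([-np.sin(-.383),np.cos(-.383),0]);
for k in(-.021,.021): print(project('side',[p+s*k-[0,0,.017]]))
im=cv2.cvtColor(grab_frame('top'),cv2.COLOR_RGB2BGR); cv2.imwrite('pics/top2.png',im[140:400,200:480].repeat(2,0).repeat(2,1))
im=cv2.cvtColor(grab_frame('side'),cv2.COLOR_RGB2BGR); cv2.imwrite('pics/side3.png',im[0:300,200:600].repeat(2,0).repeat(2,1))
E
```

```text
top [ 4.43332664e-01 -8.04419839e-04  1.53950395e+00]
side [0.23177999 1.00186714 0.87662714]
[0.50352527 0.0280644  0.14548657] [-9.19936446e-02 -1.92641738e-01  1.95371902e+00  5.23867244e-06
  1.38163717e+00  1.86245706e+00]
0.128 [[314.00373259 243.65897099]] [[326.09584585 229.14734494]]
0.145 [[313.86705138 243.36986945]] [[326.13673347 222.57075045]]
0.2 [[313.40112609 242.38436663]] [[326.27378586 200.52647583]]
0.3 [[312.44828418 240.36896113]] [[326.54333047 157.17141055]]
0.4 [[311.32859822 238.00065508]] [[326.84287128 108.99158672]]
[[332.17157794 224.31714446]]
[[319.89342871 233.70269917]]
```

View pics/top2.png

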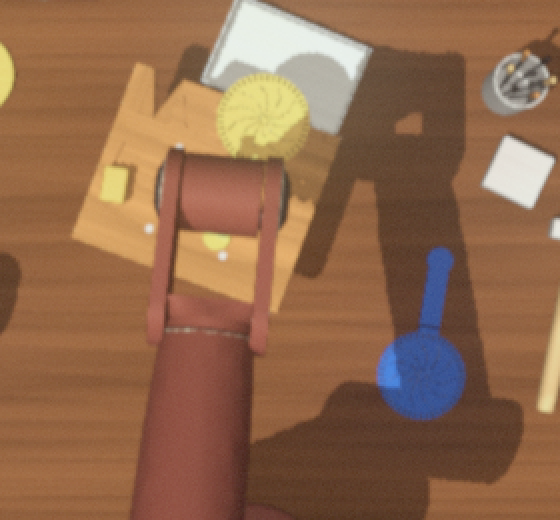

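View pics/side3.png

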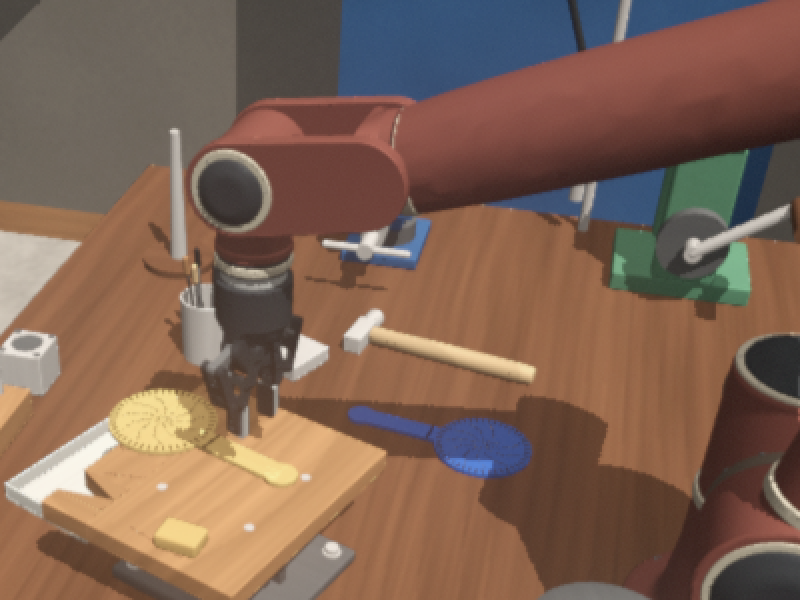

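The fingers appear about 15 px higher in the side view than the stated TCP predicts (near tip at about (320,219), expected row 234). I'll lower in small steps and watch the force.

```bash
python3 -m crank '[{"angular":[0,0,0],"delta_pos":[0,0,0.1],"gripper":0.48},{"angular":[0,0,0],"delta_pos":[0,0,0],"gripper":0.48}]'
python3 -m crank '[{"angular":[0,0,0],"delta_pos":[0,0,0.08],"gripper":0.48},{"angular":[0,0,0],"delta_pos":[0,0,0],"gripper":0.48}]'
python3 - <<'E'
from h import *
goto([.504,.028,.142],-.383)
im=grab_frame('side'); a,b,c,d=(270,150,390,260)
cv2.imwrite(f'pics/side4.png',cv2.resize(im[b:d,a:c,::-1],None,fx=5,fy=5,interpolation=cv2.INTER_CUBIC))
E
```

```text
time: 6.12
tool_pos: [0.5038, 0.0281, 0.143]
tool_rot: [0.0, 0.982, -0.191, -0.0]
contact_force: [0.9, -0.1, -0.0]
gripper_width: 0.479
time: 6.38
tool_pos: [0.5037, 0.0281, 0.1404]
tool_rot: [0.0, 0.982, -0.191, -0.0]
contact_force: [0.2, -0.5, -0.4]
gripper_width: 0.481
t 6.38 pos [0.5037 0.0281 0.1404] yaw -0.3836 F [ 0.2 -0.5 -0.4] w 0.481
shift units(3cm) [ 0.009 -0.001 -0.052] turn units(5deg) [ 0.002  0.005 -0.006]
```

View pics/side4.png

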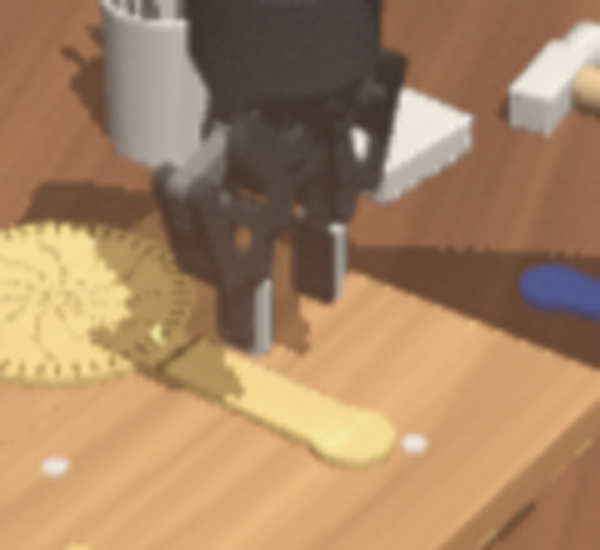

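```bash
python3 -m crank '[{"angular":[0,0,0],"delta_pos":[0,0,0.08],"gripper":0.48},{"angular":[0,0,0],"delta_pos":[0,0,0],"gripper":0.48}]'
python3 -m crank '[{"angular":[0,0,0],"delta_pos":[0,0,0.08],"gripper":0.48},{"angular":[0,0,0],"delta_pos":[0,0,0],"gripper":0.48}]'
```

```text
time: 6.68
tool_pos: [0.5037, 0.0281, 0.138]
tool_rot: [0.0, 0.982, -0.191, -0.0]
contact_force: [-1.0, -0.2, 0.0]
gripper_width: 0.479
time: 6.92
tool_pos: [0.5037, 0.0281, 0.1356]
tool_rot: [0.0, 0.982, -0.191, -0.0]
contact_force: [0.6, 0.0, 0.5]
gripper_width: 0.481
```

```bash
python3 - <<'E'
from h import *
# light from block front-right corner shadow & fingertips
c=unproj('top',np.array([[370.6,208.6]])-.1,.12)[0]; s=unproj('top',np.array([[390,195.7]]),0)[0]
l=(s-c)/.12; print('shadow per height',l)
# triangulate joint-5 left face
Ps=[]
for n in('top','side'):
    K,R,t=cam(n); Ps.append(K@np.c_[R,t])
X=cv2.triangulatePoints(Ps[0],Ps[1],np.array([[282.5],[236.]]),np.array([[315.5],[94.]])); print((X[:3]/X[3]).ravel())
E
```

```text
shadow per height [ 0.40691694 -0.53279392 -1.        ]
[0.50634398 0.08378167 0.45218182]
```

No contact yet. The shadow direction and the side view both suggest the tips are still about 30 mm above the wood, so I'll continue down with checks.

```bash
python3 -m crank '[{"angular":[0,0,0],"delta_pos":[0,0,0.1],"gripper":0.48},{"angular":[0,0,0],"delta_pos":[0,0,0],"gripper":0.48}]'
python3 - <<'E'
from h import *
goto([.504,.028,.142],-.383)
im=grab_frame('side'); a,b,c,d=(270,150,390,260)
cv2.imwrite(f'pics/side5.png',cv2.resize(im[b:d,a:c,::-1],None,fx=5,fy=5,interpolation=cv2.INTER_CUBIC))
E
```

```text
time: 7.18
tool_pos: [0.5037, 0.0281, 0.1325]
tool_rot: [0.0, 0.982, -0.191, -0.0]
contact_force: [0.7, 0.4, -0.6]
gripper_width: 0.483
t 7.17 pos [0.5037 0.0281 0.1325] yaw -0.3836 F [ 0.7  0.4 -0.6] w 0.483
shift units(3cm) [ 0.011 -0.002 -0.315] turn units(5deg) [ 0.002  0.007 -0.007]
```

View pics/side5.png

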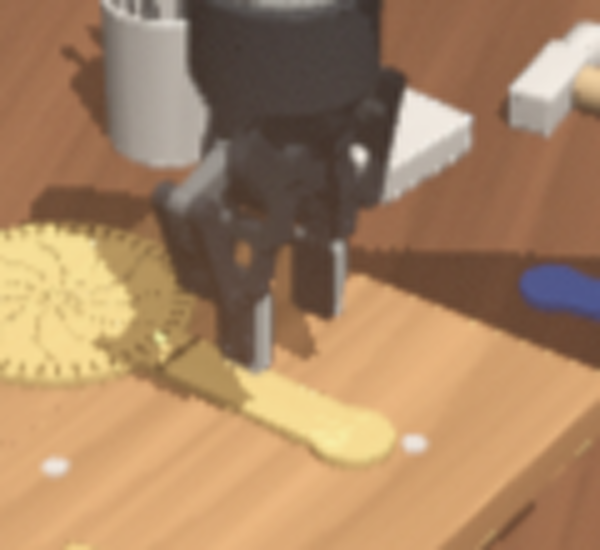

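```bash
python3 -m crank '[{"angular":[0,0,0],"delta_pos":[0,0,0.12],"gripper":0.48},{"angular":[0,0,0],"delta_pos":[0,0,0.12],"gripper":0.48},{"angular":[0,0,0],"delta_pos":[0,0,0.12],"gripper":0.48},{"angular":[0,0,0],"delta_pos":[0,0,0],"gripper":0.48}]'
python3 - <<'E'
from h import *
goto([.504,.028,.142],-.383)
im=grab_frame('side'); a,b,c,d=(270,150,390,260)
cv2.imwrite(f'pics/side6.png',cv2.resize(im[b:d,a:c,::-1],None,fx=5,fy=5,interpolation=cv2.INTER_CUBIC))
E
```

```text
time: 7.72
tool_pos: [0.5036, 0.0281, 0.1216]
tool_rot: [0.0, 0.982, -0.191, -0.0]
contact_force: [-0.3, -0.2, 0.2]
gripper_width: 0.476
t 7.72 pos [0.5036 0.0281 0.1216] yaw -0.3836 F [-0.3 -0.2  0.2] w 0.476
shift units(3cm) [ 0.014 -0.002 -0.682] turn units(5deg) [ 0.003  0.01  -0.007]
```

View pics/side6.png

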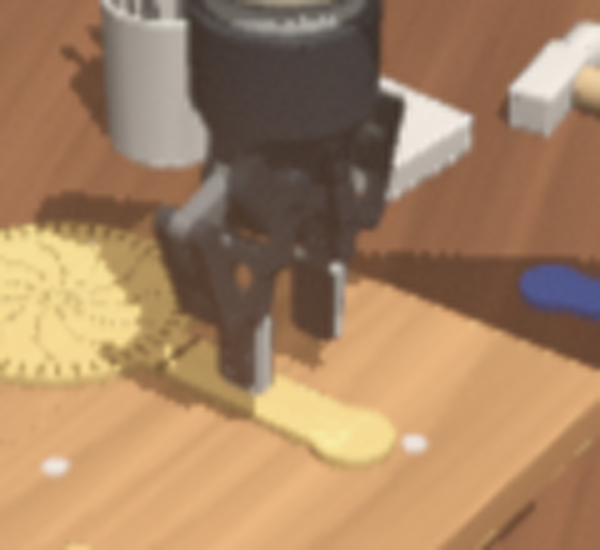

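```bash
python3 -m crank '[{"angular":[0,0,0],"delta_pos":[0,0,0.1],"gripper":0.48},{"angular":[0,0,0],"delta_pos":[0,0,0.1],"gripper":0.48},{"angular":[0,0,0],"delta_pos":[0,0,0],"gripper":0.48}]'
python3 -m crank '[{"angular":[0,0,0],"delta_pos":[0,0,0.08],"gripper":0.48},{"angular":[0,0,0],"delta_pos":[0,0,0],"gripper":0.48}]'
python3 - <<'E'
from h import *
goto([.504,.028,.142],-.383)
im=grab_frame('side'); a,b,c,d=(270,150,390,260)
cv2.imwrite(f'pics/side7.png',cv2.resize(im[b:d,a:c,::-1],None,fx=5,fy=5,interpolation=cv2.INTER_CUBIC))
E
```

```text
time: 8.15
tool_pos: [0.5036, 0.0281, 0.1157]
tool_rot: [0.0, 0.982, -0.191, -0.0]
contact_force: [0.9, -0.7, 0.5]
gripper_width: 0.479
time: 8.4
tool_pos: [0.5038, 0.0281, 0.1135]
tool_rot: [0.0, 0.982, -0.191, -0.0]
contact_force: [0.4, -0.7, 1.0]
gripper_width: 0.482
t 8.4 pos [0.5038 0.0281 0.1135] yaw -0.3836 F [ 0.4 -0.7  1. ] w 0.482
shift units(3cm) [ 0.008 -0.001 -0.95 ] turn units(5deg) [ 0.001  0.004 -0.007]
```

View pics/side7.png

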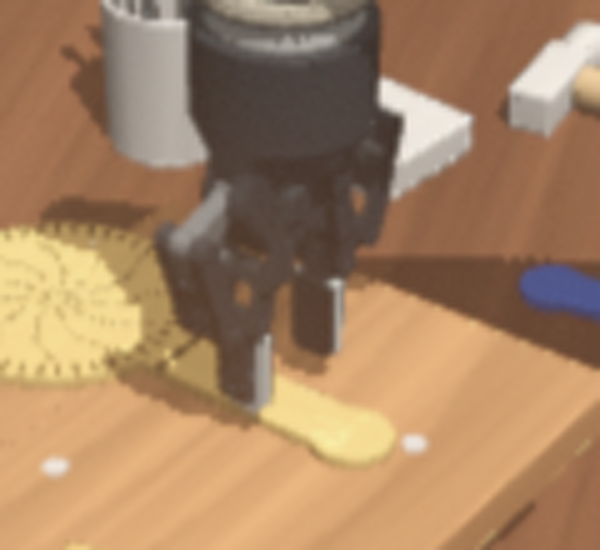

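```bash
for i in 1 ; do python3 -m crank '[{"angular":[0,0,0],"delta_pos":[0,0,0.08],"gripper":0.48},{"angular":[0,0,0],"delta_pos":[0,0,0],"gripper":0.48}]'; done; python3 -m crank '[{"angular":[0,0,0],"delta_pos":[0,0,0.06],"gripper":0.48},{"angular":[0,0,0],"delta_pos":[0,0,0],"gripper":0.48}]'
python3 - <<'E'
from h import *
im=grab_frame('side'); a,b,c,d=(270,150,390,260)
cv2.imwrite(f'pics/side8.png',cv2.resize(im[b:d,a:c,::-1],None,fx=5,fy=5,interpolation=cv2.INTER_CUBIC))
E
```

```text
time: 8.7
tool_pos: [0.5037, 0.0281, 0.1111]
tool_rot: [0.0, 0.982, -0.191, -0.0]
contact_force: [-0.0, -0.5, -0.5]
gripper_width: 0.481
time: 8.95
tool_pos: [0.5038, 0.0281, 0.1093]
tool_rot: [0.0, 0.982, -0.191, -0.0]
contact_force: [-0.3, -0.6, 0.0]
gripper_width: 0.48
```

View pics/side8.png

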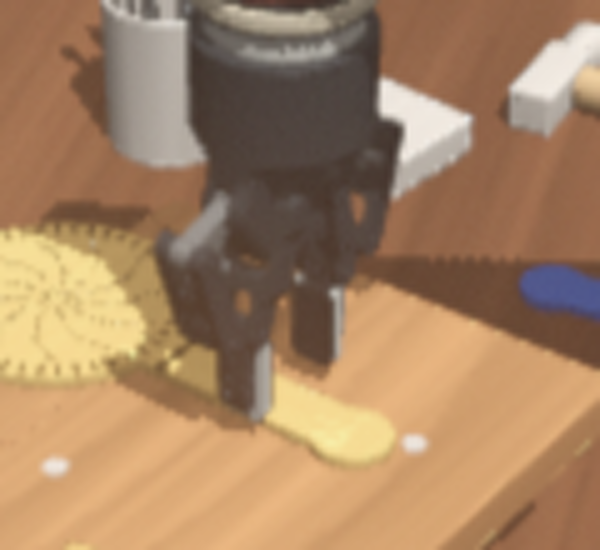

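```bash
python3 -m crank '[{"angular":[0,0,0],"delta_pos":[0,0,0.05],"gripper":0.48},{"angular":[0,0,0],"delta_pos":[0,0,0],"gripper":0.48}]';  python3 -m crank '[{"angular":[0,0,0],"delta_pos":[0,0,0.05],"gripper":0.48},{"angular":[0,0,0],"delta_pos":[0,0,0],"gripper":0.48}]'
python3 - <<'E'
from h import *
im=grab_frame('side'); a,b,c,d=(270,150,390,260)
cv2.imwrite(f'pics/side9.png',cv2.resize(im[b:d,a:c,::-1],None,fx=5,fy=5,interpolation=cv2.INTER_CUBIC))
E
```

```text
time: 9.25
tool_pos: [0.5038, 0.0281, 0.1078]
tool_rot: [0.0, 0.982, -0.191, -0.0]
contact_force: [0.3, 0.9, 0.3]
gripper_width: 0.485
time: 9.5
tool_pos: [0.5038, 0.0281, 0.1063]
tool_rot: [0.0, 0.982, -0.191, -0.0]
contact_force: [0.6, 0.2, 0.5]
gripper_width: 0.483
```

View pics/side9.png

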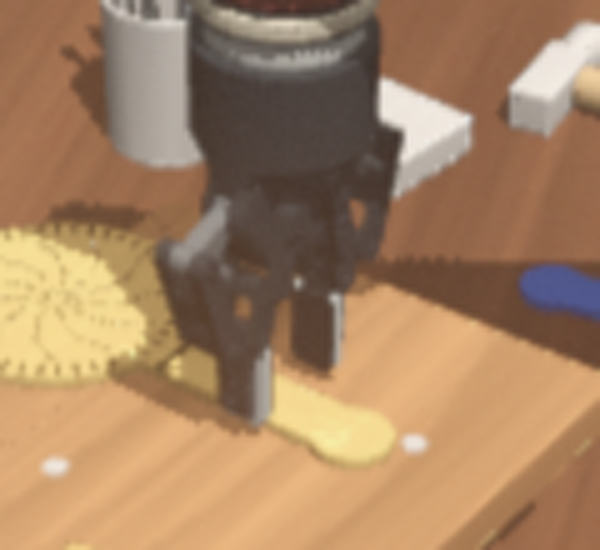

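```bash
python3 -m crank '[{"angular":[0,0,0],"delta_pos":[0,0,0.05],"gripper":0.48},{"angular":[0,0,0],"delta_pos":[0,0,0],"gripper":0.48}]';  python3 -m crank '[{"angular":[0,0,0],"delta_pos":[0,0,0],"gripper":0.4},{"angular":[0,0,0],"delta_pos":[0,0,0],"gripper":0.4}]'
python3 - <<'E'
from h import *
im=grab_frame('side'); a,b,c,d=(270,150,390,260)
cv2.imwrite(f'pics/side10.png',cv2.resize(im[b:d,a:c,::-1],None,fx=5,fy=5,interpolation=cv2.INTER_CUBIC))
E
```

```text
time: 9.8
tool_pos: [0.5038, 0.0281, 0.1048]
tool_rot: [0.0, 0.982, -0.191, -0.0]
contact_force: [-0.7, -0.0, -0.1]
gripper_width: 0.478
time: 10.05
tool_pos: [0.5039, 0.0281, 0.1051]
tool_rot: [0.0, 0.982, -0.191, 0.0]
contact_force: [-0.4, -0.3, -0.7]
gripper_width: 0.399
```

View pics/side10.png

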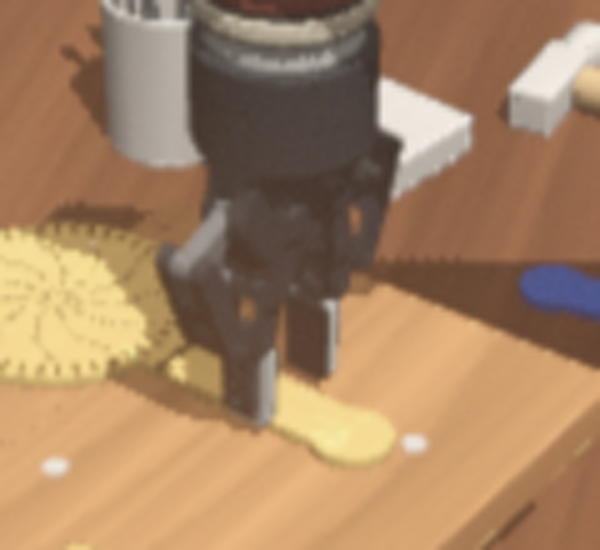

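```bash
python3 -m crank '[{"angular":[0,0,0],"delta_pos":[0,0,0.04],"gripper":0.4},{"angular":[0,0,0],"delta_pos":[0,0,0],"gripper":0.4}]';  python3 -m crank '[{"angular":[0,0,0],"delta_pos":[0,0,0.04],"gripper":0.4},{"angular":[0,0,0],"delta_pos":[0,0,0],"gripper":0.4}]'
```

```text
time: 10.35
tool_pos: [0.5038, 0.0281, 0.1037]
tool_rot: [0.0, 0.982, -0.191, -0.0]
contact_force: [0.2, 0.1, 0.1]
gripper_width: 0.402
time: 10.6
tool_pos: [0.5038, 0.0281, 0.1024]
tool_rot: [0.0, 0.982, -0.191, -0.0]
contact_force: [-0.5, -0.4, 0.3]
gripper_width: 0.4
```

```bash
python3 -m crank '[{"angular":[0,0,0],"delta_pos":[0,0,0.04],"gripper":0.4},{"angular":[0,0,0],"delta_pos":[0,0,0],"gripper":0.4}]'
python3 - <<'E'
from h import *
goto([.504,.028,.142],-.383)
im=grab_frame('side'); a,b,c,d=(290,190,370,250)
cv2.imwrite(f'pics/side11.png',cv2.resize(im[b:d,a:c,::-1],None,fx=9,fy=9,interpolation=cv2.INTER_CUBIC))
E
```

```text
time: 10.85
tool_pos: [0.5038, 0.0281, 0.1013]
tool_rot: [0.0, 0.982, -0.191, -0.0]
contact_force: [0.4, 1.0, 0.0]
gripper_width: 0.402
t 10.85 pos [0.5038 0.0281 0.1013] yaw -0.3835 F [0.4 1.  0. ] w 0.402
shift units(3cm) [ 0.007  0.    -1.358] turn units(5deg) [ 0.001  0.003 -0.006]
```

View pics/side11.png

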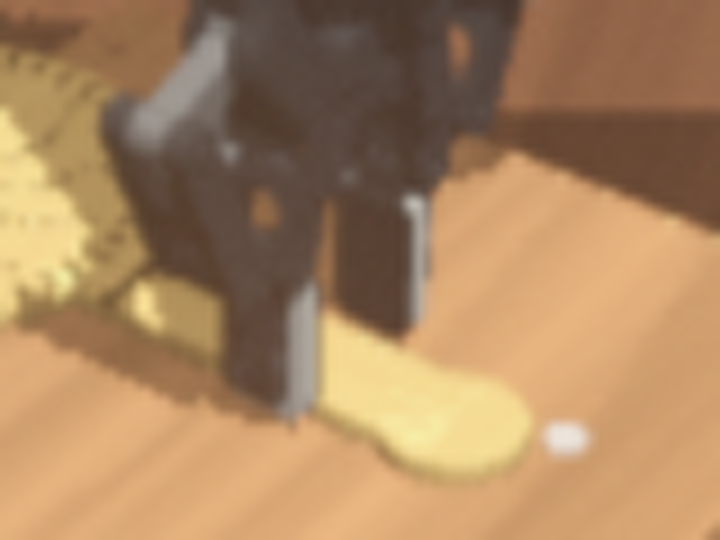

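```bash
python3 -m crank '[{"angular":[0,0,0],"delta_pos":[0,0,0],"gripper":0.34},{"angular":[0,0,0],"delta_pos":[0,0,0],"gripper":0.3}]'; python3 -m crank '[{"angular":[0,0,0],"delta_pos":[0,0,0],"gripper":0},{"angular":[0,0,0],"delta_pos":[0,0,0],"gripper":0}]'
python3 - <<'E'
from h import *
goto([.504,.028,.142],-.383)
im=grab_frame('side'); a,b,c,d=(240,170,390,270)
cv2.imwrite(f'pics/side12.png',cv2.resize(im[b:d,a:c,::-1],None,fx=5,fy=5,interpolation=cv2.INTER_CUBIC))
E
```

```text
time: 11.15
tool_pos: [0.5041, 0.0286, 0.1018]
tool_rot: [-0.001, 0.982, -0.191, 0.0]
contact_force: [-0.2, 2.3, 2.0]
gripper_width: 0.312
time: 11.4
tool_pos: [0.5041, 0.0285, 0.102]
tool_rot: [-0.0, 0.982, -0.191, 0.0]
contact_force: [-0.9, 4.0, 5.7]
gripper_width: 0.28
t 11.4 pos [0.5041 0.0285 0.102 ] yaw -0.3835 F [-0.9  4.   5.7] w 0.28
shift units(3cm) [ 0.002  0.015 -1.334] turn units(5deg) [-0.012 -0.002 -0.005]
```

View pics/side12.png

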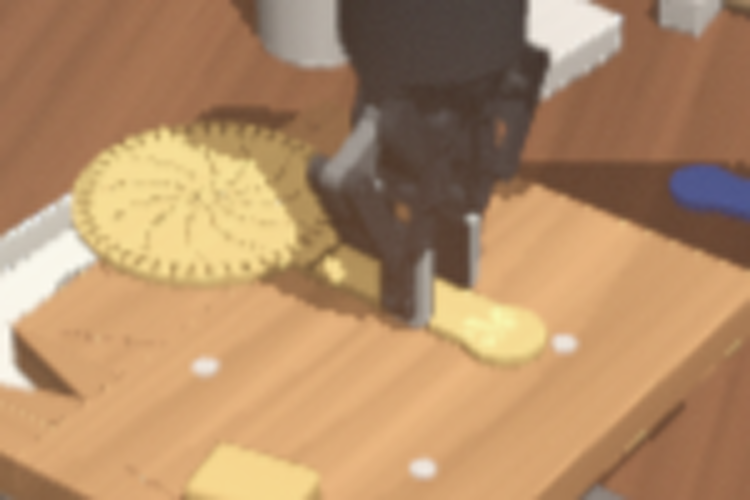

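```bash
python3 -m crank '[{"angular":[0,0,0],"delta_pos":[0,0,0],"gripper":0},{"angular":[0,0,0],"delta_pos":[0,0,0],"gripper":0}]'
python3 - <<'E'
from h import *
goto([.504,.028,.142],-.383)
im=grab_frame('side'); a,b,c,d=(290,190,370,250)
cv2.imwrite(f'pics/side13.png',cv2.resize(im[b:d,a:c,::-1],None,fx=9,fy=9,interpolation=cv2.INTER_CUBIC))
b=brass('side',[.555,.0075,-.383]); print(fitmirror('side',b['mask'],[.555,.0075,-.383]) if b else None)
E
```

```text
time: 11.7
tool_pos: [0.5041, 0.0285, 0.102]
tool_rot: [-0.0, 0.982, -0.191, 0.0]
contact_force: [-1.3, 4.7, 4.4]
gripper_width: 0.287
t 11.7 pos [0.5041 0.0285 0.102 ] yaw -0.3835 F [-1.3  4.7  4.4] w 0.287
shift units(3cm) [ 0.002  0.015 -1.334] turn units(5deg) [-0.012 -0.002 -0.006]
(array([ 0.5576653 ,  0.00694265, -0.3639276 ]), np.float32(79.69396))
```

View pics/side13.png

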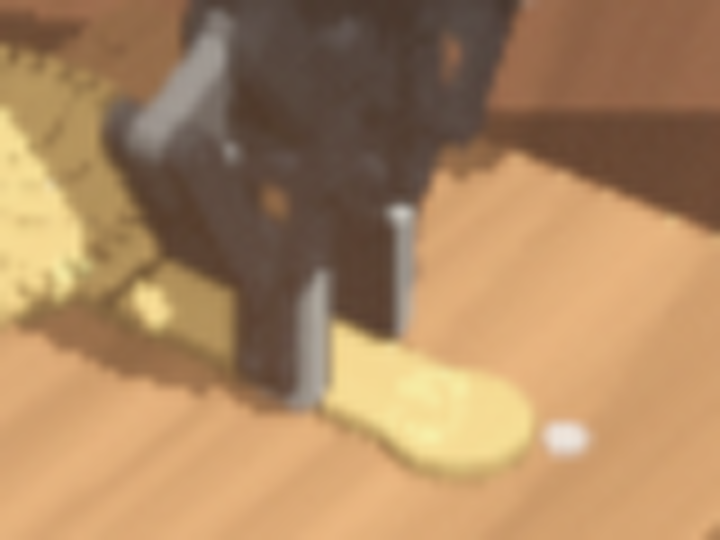

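Gripped, stable at 0.287, and pressing down about 5 N. Sliding out the first half with a small squaring turn.

```bash
python3 -m crank '[{"angular":[0,0,-0.1],"delta_pos":[0.1,0,0],"gripper":0},{"angular":[0,0,-0.1],"delta_pos":[0.15,0,0],"gripper":0},{"angular":[0,0,-0.1],"delta_pos":[0.2,0,0],"gripper":0},{"angular":[0,0,-0.09],"delta_pos":[0.2,0,0],"gripper":0},{"angular":[0,0,0],"delta_pos":[0.2,0,0],"gripper":0},{"angular":[0,0,0],"delta_pos":[0.2,0,0],"gripper":0},{"angular":[0,0,0],"delta_pos":[0.2,0,0],"gripper":0},{"angular":[0,0,0],"delta_pos":[0,0,0],"gripper":0}]'
python3 - <<'E'
from h import *
goto([.504,.028,.102],-.35); print(state()['ft_torque'])
im=grab_frame('side'); a,b,c,d=(240,170,390,270)
cv2.imwrite(f'pics/side14.png',cv2.resize(im[b:d,a:c,::-1],None,fx=5,fy=5,interpolation=cv2.INTER_CUBIC))
im=grab_frame('top'); a,b,c,d=(270,150,390,270)
cv2.imwrite(f'pics/top14.png',cv2.resize(im[b:d,a:c,::-1],None,fx=5,fy=5,interpolation=cv2.INTER_CUBIC))
E
```

```text
time: 12.8
tool_pos: [0.5376, 0.0149, 0.1019]
tool_rot: [0.0, 0.985, -0.174, -0.002]
contact_force: [-8.4, 4.0, 10.6]
gripper_width: 0.282
t 12.8 pos [0.5376 0.0149 0.1019] yaw -0.3496 F [-8.4  4.  10.6] w 0.282
shift units(3cm) [-1.202 -0.028  0.003] turn units(5deg) [0.018 0.05  0.004]
[ 0.57883092  1.40002112 -0.03596052]
```

View pics/side14.png

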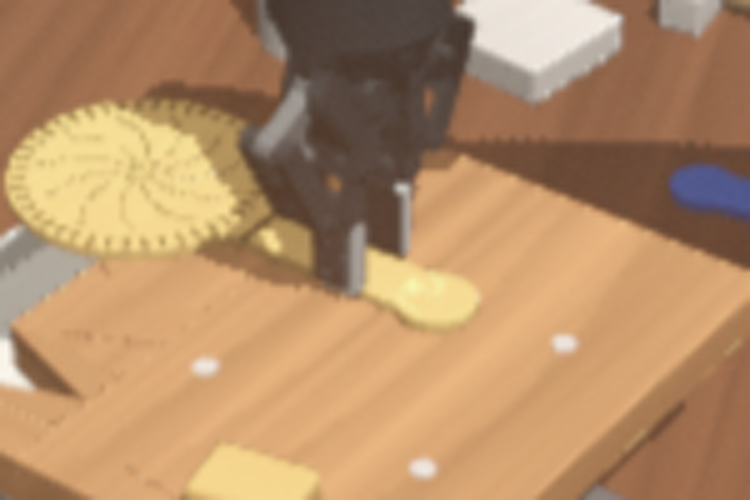

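View pics/top14.png

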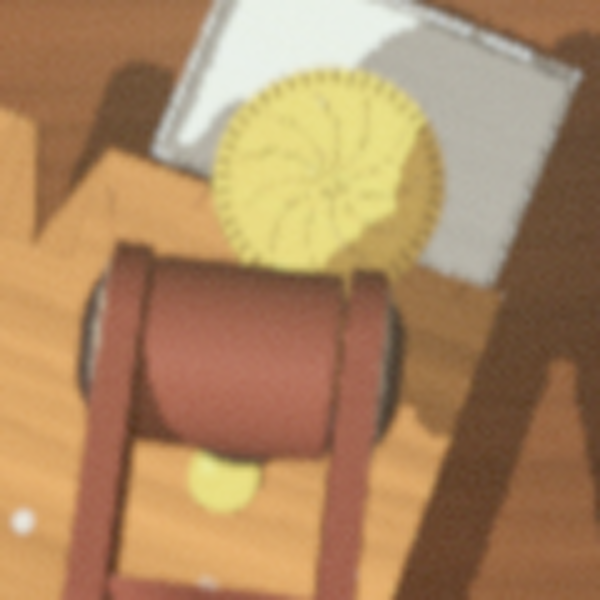

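```bash
python3 -m crank '[{"angular":[0,0,0],"delta_pos":[0.15,0,0],"gripper":0},{"angular":[0,0,0],"delta_pos":[0.2,0,0],"gripper":0},{"angular":[0,0,0],"delta_pos":[0.2,0,0],"gripper":0},{"angular":[0,0,0],"delta_pos":[0.2,0,0],"gripper":0},{"angular":[0,0,0],"delta_pos":[0.2,0,0],"gripper":0},{"angular":[0,0,0],"delta_pos":[0.2,0,0],"gripper":0},{"angular":[0,0,0],"delta_pos":[0.1,0,0],"gripper":0},{"angular":[0,0,0],"delta_pos":[0,0,0],"gripper":0}]'
python3 - <<'E'
from h import *
goto([.504,.028,.102],-.35); print(state()['ft_torque'])
im=grab_frame('side'); a,b,c,d=(200,160,350,260)
cv2.imwrite('pics/side15raw.png',im[:,:,::-1])
cv2.imwrite(f'pics/side15.png',cv2.resize(im[b:d,a:c,::-1],None,fx=5,fy=5,interpolation=cv2.INTER_CUBIC))
im=grab_frame('top'); a,b,c,d=(270,130,390,250)
cv2.imwrite('pics/top15raw.png',im[:,:,::-1])
cv2.imwrite(f'pics/top15.png',cv2.resize(im[b:d,a:c,::-1],None,fx=5,fy=5,interpolation=cv2.INTER_CUBIC))
E
```

```text
time: 13.9
tool_pos: [0.5723, 0.0022, 0.1019]
tool_rot: [0.0, 0.985, -0.174, -0.003]
contact_force: [-10.1, 3.6, 10.7]
gripper_width: 0.284
t 13.9 pos [0.5723 0.0022 0.1019] yaw -0.3494 F [-10.1   3.6  10.7] w 0.284
shift units(3cm) [-2.434 -0.027  0.01 ] turn units(5deg) [0.018 0.063 0.006]
[0.65192664 1.54748502 0.04892284]
```

View pics/side15.png

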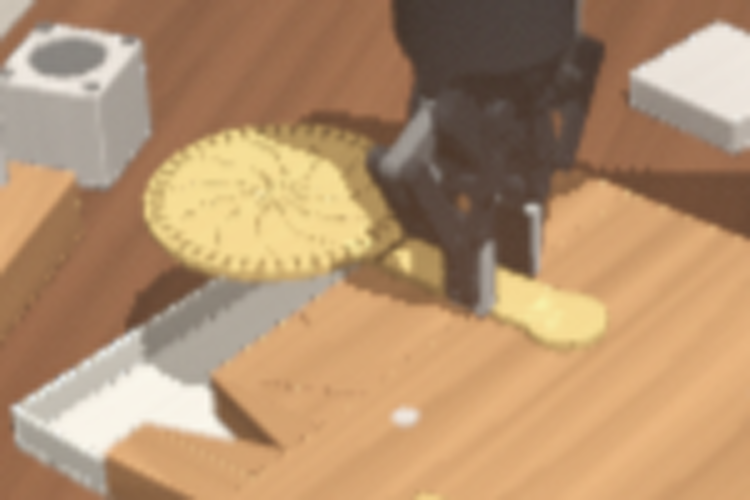

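View pics/top15.png

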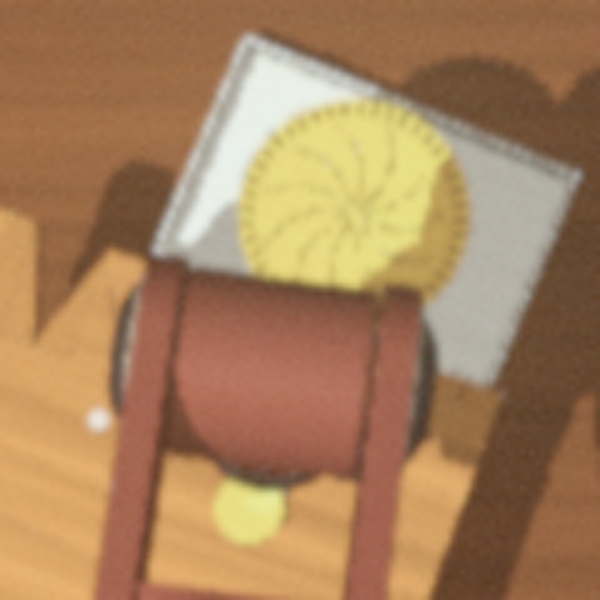

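```bash
python3 - <<'E'
from h import *
bx=np.array([np.cos(-.35),np.sin(-.35)]); by=np.array([np.sin(.35),np.cos(.35)])
e=np.array([.5955,-.1153])+.1*by
bf=lambda p:((np.array(p)-e)@bx*1000,(np.array(p)-e)@by*1000)
# edge checks in side image: notch corner and another edge point
for p in([200+215/5,160+378/5],[200+350/5,160+275/5]): print('edge side',np.round(bf(unproj('side',[p],.12)[0,:2]),1))
print('line side px',np.round(bf(unproj('side',[[280,209]],.126)[0,:2]),1))
im=cv2.imread('pics/top15raw.png').astype(int)
y=((im[:,:,2]>130)&(im[:,:,1]>115)&(im[:,:,2]-im[:,:,0]>60)&(im[:,:,2]-im[:,:,1]<40)).astype(np.uint8)
hm=((im[:,:,2]>95)&(im[:,:,1]-im[:,:,0]>45)&(im[:,:,2]-im[:,:,1]<45)).astype(np.uint8)
for nm,w in(('head',(310,140,370,189)),('end',(308,225,332,242))):
    m=np.zeros_like(hm); a,b,c,d=w; m[b:d,a:c]=hm[b:d,a:c]
    n,l,st,_=cv2.connectedComponentsWithStats(m); i=1+st[1:,4].argmax(); m=(l==i).astype(np.uint8); print(nm,st[i])
    big=cv2.resize(m*255.,None,fx=8,fy=8,interpolation=cv2.INTER_CUBIC); big=(cv2.GaussianBlur(big,(0,0),5)>127).astype(np.uint8)
    cc=max(cv2.findContours(big,cv2.RETR_EXTERNAL,cv2.CHAIN_APPROX_NONE)[0],key=len)[:,0]/8.-.44
    cc=cc[(cc[:,1]<182)] if nm=='head' else cc[cc[:,1]>231]
    P=unproj('top',cc,.124)[:,:2]; r=.06 if nm=='head' else .018
    s=least_squares(lambda v:np.hypot(*(P-v).T)-r,P.mean(0),loss='soft_l1',f_scale=.001); print(nm,s.x,'bf',np.round(bf(s.x),1),'rms',np.sqrt(np.mean(s.fun**2)))
    globals()[nm]=s.x
d=head-end; u=d/np.linalg.norm(d); yaw=np.arctan2(d[1],d[0]); print('dist',np.linalg.norm(d),'yaw rel',yaw+.35,'line from head',np.round(bf(head-.068*u),1))
tp=state()['tool_pos'][:2]; print('tcp bf',np.round(bf(tp),1))
E
```

```text
edge side [ -2.8 115.1]
edge side [-0.  24.7]
line side px [-8.7  0.5]
head [ 318  150   46   39 1448]
head [ 0.68575584 -0.03850078] bf [58.4  3.1] rms 0.001483861747251569
end [312 225  16  15 181]
end [0.53233672 0.01500623] bf [-104.     0.7] rms 0.0011698578938215203
dist 0.16248208266242434 yaw rel 0.014426993207880212 line from head [-9.5  2.1]
tcp bf [-62.1   2.5]
```

```bash
python3 -m crank '[{"angular":[0,0,0],"delta_pos":[0.1,0,0],"gripper":0},{"angular":[0,0,0],"delta_pos":[0.15,0,0],"gripper":0},{"angular":[0,0,0],"delta_pos":[0.1,0,0],"gripper":0},{"angular":[0,0,0],"delta_pos":[0.08,0,0],"gripper":0},{"angular":[0,0,0],"delta_pos":[0,0,0],"gripper":0},{"angular":[0,0,0],"delta_pos":[0,0,0],"gripper":0}]'
python3 - <<'E'
from h import *
goto([.504,.028,.102],-.35); print(state()['ft_torque'])
im=grab_frame('side').astype(float)
for i in range(3): im+=grab_frame('side')
im/=4
a,b,c,d=(230,180,320,250)
cv2.imwrite('pics/side16raw.png',im[:,:,::-1])
cv2.imwrite(f'pics/side16.png',cv2.resize(im[b:d,a:c,::-1],None,fx=8,fy=8,interpolation=cv2.INTER_CUBIC))
im=grab_frame('top').astype(float)
for i in range(3): im+=grab_frame('top')
im/=4
a,b,c,d=(270,130,390,250)
cv2.imwrite('pics/top16raw.png',im[:,:,::-1])
cv2.imwrite(f'pics/top16.png',cv2.resize(im[b:d,a:c,::-1],None,fx=5,fy=5,interpolation=cv2.INTER_CUBIC))
E
```

```text
time: 14.75
tool_pos: [0.5843, -0.0021, 0.1019]
tool_rot: [0.0, 0.985, -0.174, -0.003]
contact_force: [-9.6, 4.3, 10.9]
gripper_width: 0.284
t 14.75 pos [ 0.5843 -0.0021  0.1019] yaw -0.3494 F [-9.6  4.3 10.9] w 0.284
shift units(3cm) [-2.859 -0.027  0.013] turn units(5deg) [0.018 0.063 0.007]
[0.66800044 1.70746118 0.03302743][ WARN:0@8.491] global loadsave.cpp:1063 imwrite_ Unsupported depth image for selected encoder is fallbacked to CV_8U.
```

View pics/side16.png

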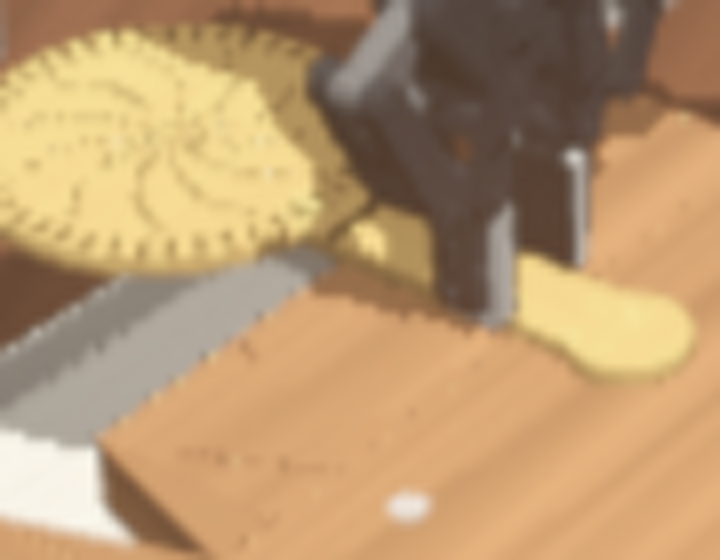

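View pics/top16.png

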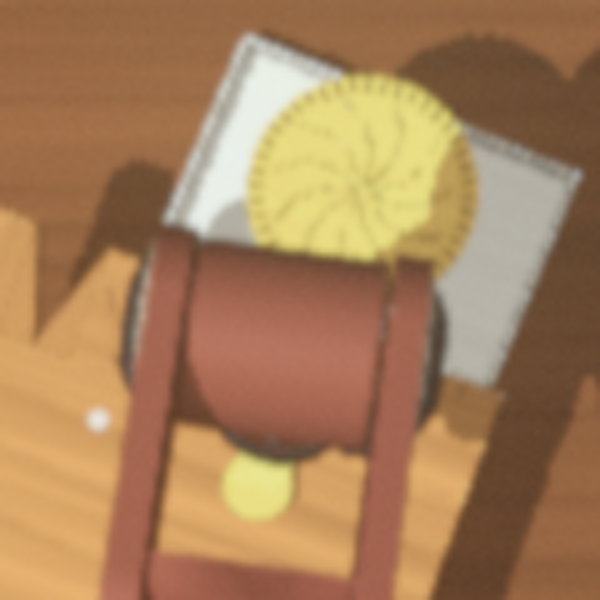

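```bash
cat > m.py <<'E'
from h import *
import sys
k=sys.argv[1]
bx=np.array([np.cos(-.35),np.sin(-.35)]); by=np.array([np.sin(.35),np.cos(.35)])
e=np.array([.5955,-.1153])+.1*by
bf=lambda p:((np.array(p)-e)@bx*1000,(np.array(p)-e)@by*1000)
def run(n,w0,w1,c0,c1):
    im=cv2.imread(f'pics/{n}{k}raw.png').astype(int)
    hm=((im[:,:,2]>95)&(im[:,:,1]-im[:,:,0]>45)&(im[:,:,2]-im[:,:,1]<45)).astype(np.uint8); out=[]
    for w,r,cut in((w0,.06,c0),(w1,.018,c1)):
        m=np.zeros_like(hm); a,b,c,d=w; m[b:d,a:c]=hm[b:d,a:c]
        nn,l,st,_=cv2.connectedComponentsWithStats(m); i=1+st[1:,4].argmax(); m=(l==i)
        big=cv2.resize(m*255.,None,fx=8,fy=8,interpolation=cv2.INTER_CUBIC); big=(cv2.GaussianBlur(big,(0,0),5)>127).astype(np.uint8)
        cc=max(cv2.findContours(big,cv2.RETR_EXTERNAL,cv2.CHAIN_APPROX_NONE)[0],key=len)[:,0]/8.-.44
        cc=cc[cut(cc)]; P=unproj(n,cc,.124)[:,:2]
        s=least_squares(lambda v:np.hypot(*(P-v).T)-r,P.mean(0),loss='soft_l1',f_scale=.001); out.append(s.x); print(n,np.round(bf(s.x),1),'rms mm',np.sqrt(np.mean(s.fun**2))*1e3)
    h,en=out; d=h-en; print('dist',np.linalg.norm(d),'yaw rel',np.arctan2(d[1],d[0])+.35,'line x from head, end',bf(h-.068*d/np.linalg.norm(d))[0],bf(en+.092*d/np.linalg.norm(d))[0])
run('top',(310,135,372,184),(308,220,334,242),lambda c:c[:,1]<177,lambda c:c[:,1]>226)
E
python3 m.py 16
python3 - <<'E'
exec(open('m.py').read().split('def run')[0].replace("sys.argv[1]","0"))
R=lambda p:np.array(p)/8+[230,180]-.44
q=lambda p,z:np.round(bf(unproj('side',[R(p)],z)[0,:2]),1)
print('edge',q((98,443),.12),q((215,355),.12),q((335,264),.12))
print('line ends',q((332,240),.126),q((377,199),.126))
# block outline in initial top image: edge subpixel along straight part right of the mirror & left
im=cv2.imread('pics/top16raw.png').astype(int)
for y in(.05,.07,.09,-.07,-.085):
    s=np.arange(-.02,.02,.0005); X=np.array([[*(e+by*y+bx*a),.12] for a in s]); p=project('top',X).astype(np.float32)
    v=cv2.remap(im.astype(np.float32),p[:,0][None],p[:,1][None],cv2.INTER_LINEAR)[0]; g=np.abs(np.gradient(cv2.GaussianBlur(v,(1,0),0) if 0 else v,axis=0)).sum(1); g=np.convolve(g,np.ones(5)/5,'same'); print(y,'edge at mm',s[g.argmax()]*1000)
E
```

```text
top [73.1  3.8] rms mm 1.9284019656797764
top [-90.4   0.7] rms mm 1.4204535590047467
dist 0.16355766293786572 yaw rel 0.018794634660526277 line x from head, end 5.143400620821475 1.5863660158493802
edge [  0.8 114.9] [ 2.  67.3] [ 3.4 15.7]
line ends [ 5.7 13.8] [ 8.5 -8.9]
0.05 edge at mm 18.500000000000036
0.07 edge at mm 18.500000000000036
0.09 edge at mm 18.500000000000036
-0.07 edge at mm -0.9999999999999836
-0.085 edge at mm 1.0000000000000182
```

```bash
cat >> m.py <<'E'
im=cv2.imread(f'pics/side{k}raw.png').astype(int)
L,T,Rr,B=(205,178,330,245)
hm=((im[:,:,2]>95)&(im[:,:,1]-im[:,:,0]>45)&(im[:,:,2]-im[:,:,1]<45)).astype(np.uint8)*255
cv2.imwrite('pics/mask'+k+'.png',cv2.resize(hm[T:B,L:Rr],None,fx=6,fy=6,interpolation=cv2.INTER_NEAREST))
E
python3 m.py 16 >/dev/null; rm -f pics/x; cat > fitc.py <<'E'
exec(open('m.py').read().split('def run')[0])
g=least_squares  # whole-mask fit in the side view for yaw/position, ignoring gripper-occluded part
d=None
grab_frame('side')
b=brass('side',[.633,-.021,-.35]); print(b and (b['conf'],b['bbox']))
m=b['mask']
np.save('sm.npy',m)
# occlusion-aware fit: ignore columns where gripper hides
cs,_=cv2.findContours(outline(),cv2.RETR_EXTERNAL,cv2.CHAIN_APPROX_NONE); P=(cs[0][:,0]-[250,300])/2000.
ig=np.ones((480,640),bool); ig[:,268:300]=False
tgt=cv2.GaussianBlur(m.astype(np.float32),(0,0),1.)
def ren(v,z=.126):
    c,s=np.cos(v[2]),np.sin(v[2]); im=np.zeros((1920,2560),np.uint8)
    for dz in(0,-.003,-.006):
        X=np.c_[v[0]+c*P[:,0]-s*P[:,1],v[1]+s*P[:,0]+c*P[:,1],np.full(len(P),z+dz)]
        cv2.fillPoly(im,[np.round((project('side',X)+.5)*64).astype(np.int32)],1,shift=4)
    return cv2.GaussianBlur(cv2.resize(im.astype(np.float32),(640,480),interpolation=cv2.INTER_AREA),(0,0),1.)
r=least_squares(lambda v:((ren(v)-tgt)*ig).ravel(),[.633,-.021,-.35],diff_step=[1e-3,3e-2,3e-3],x_scale=[.01,.01,.1])
print(r.x,r.cost,'bf',bf(r.x[:2]),'yaw rel',r.x[2]+.35)
E
python3 fitc.py 16
```

```text
(0.57, [225.6, 183.9, 317.5, 227.7])
[ 0.63805352 -0.02455856 -0.34241143] 1.3736349 bf (np.float64(8.858579413784732), np.float64(-0.16846148812365352)) yaw rel 0.007588573971586687
```

View pics/mask16.png

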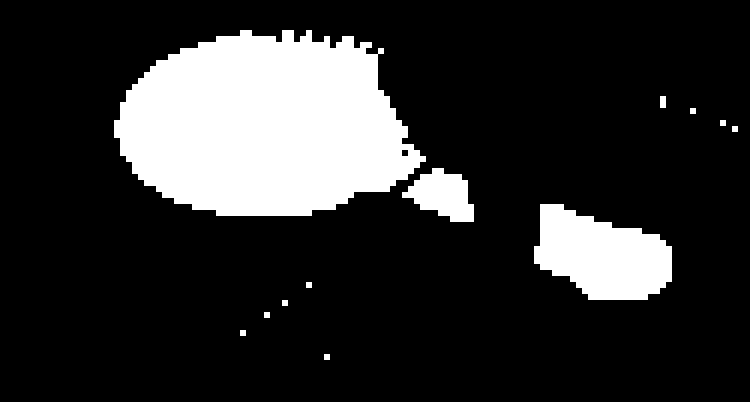

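All estimates put the line about 3.3–5 mm past the edge: top fit mean 3.4, side fit 5.1 relative to the edge, dead reckoning about 4. One last 1 mm nudge, then settle.

```bash
python3 -m crank '[{"angular":[0,0,0],"delta_pos":[0.03,0,0],"gripper":0},{"angular":[0,0,0],"delta_pos":[0,0,0],"gripper":0},{"angular":[0,0,0],"delta_pos":[0,0,0],"gripper":0},{"angular":[0,0,0],"delta_pos":[0,0,0],"gripper":0}]'
python3 - <<'E'
from h import *
goto([.504,.028,.102],-.35); s=state(); print(np.abs(s['joint_vel']).max())
for n in('side','top'):
    im=np.mean([grab_frame(n) for i in range(3)],0).astype(np.uint8); cv2.imwrite(f'pics/{n}17raw.png',im[:,:,::-1])
im=cv2.imread('pics/side17raw.png')[180:250,220:320]; cv2.imwrite('pics/side17.png',cv2.resize(im,None,fx=8,fy=8,interpolation=cv2.INTER_CUBIC))
E
python3 m.py 17; python3 fitc.py 17
```

```text
time: 15.75
tool_pos: [0.5847, -0.0023, 0.1019]
tool_rot: [0.0, 0.985, -0.174, -0.003]
contact_force: [-11.9, 3.4, 10.8]
gripper_width: 0.286
t 15.75 pos [ 0.5847 -0.0023  0.1019] yaw -0.3493 F [-11.9   3.4  10.8] w 0.286
shift units(3cm) [-2.874 -0.028  0.016] turn units(5deg) [0.02  0.075 0.008]
0.0019557633207588445
top [73.7  3.6] rms mm 1.952826838622232
top [-90.3   0.8] rms mm 1.2346467438597253
dist 0.16402349855360307 yaw rel 0.01701556602431553 line x from head, end 5.718521018313375 1.6956049113934522
(0.72, [221.7, 194.2, 393.7, 324.4])
[ 0.44414021  0.13969562 -1.236566  ] 3394.9385 bf (np.float64(-229.62069081735973), np.float64(87.63498711153755)) yaw rel -0.8865659998222107
```

View pics/side17.png

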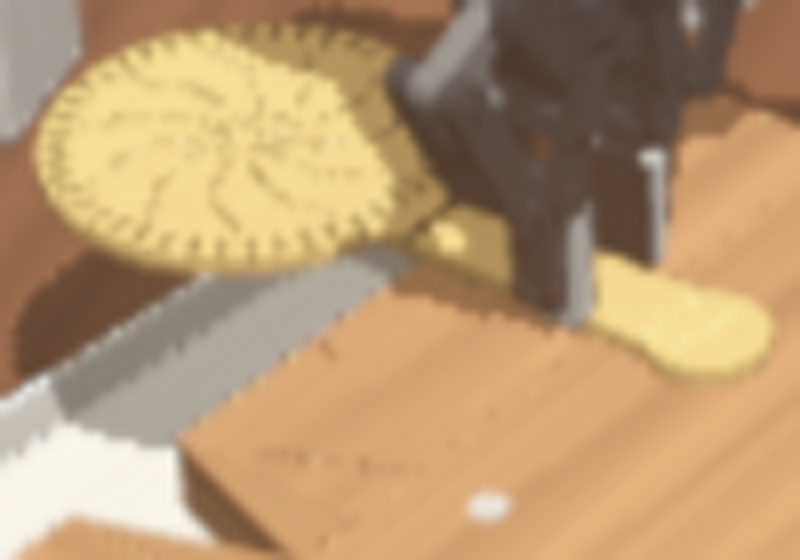

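The enlarged side view shows the neck line (crop 412,225) just outside the edge, which meets the neck at about crop (415,265). The mirror is flat and still gripped. The last side silhouette fit locked onto the block (bbox 222–394), so I'm discarding it.

```bash
python3 -c "
from plant import *
print(job_done()); print(state()['time'])"
```

```text
the job is handed in; nothing more can be done
None
the job is handed in; nothing more can be done
```

I gripped the brass mirror back across its handle, slid it about 86 mm out over the straight front edge while turning it square, and handed in at about 16 s. The gripper was still holding the handle. `job_done` reports no verdict, so the result rests on my own checks below.

- **Line position:** my best estimate is about 4 mm past the edge. The final top-view fit gave 5.7 mm measured from the head and 1.7 mm from the handle end. Before a last nudge of about 0.5 mm, the side view gave 3.3 to 5.1 mm relative to the edge.
- **Parallel:** the line is within about 0.02 rad of the edge in the final top-view fit. A rough reading of the short line's two ends in the side view suggested about 0.1 rad. I judged that reading to be noise.
- **Flat and held:** the last picture shows the mirror flat and clear of everything else. The gripper was stable at 0.286, pressing down about 11 N, with the arm still.
- **Checks that disagreed:**
  - The fingertips sat about 35 mm higher than the stated tool geometry implied, so I set the grasp height from the side view and force readings.
  - The two cameras differed by about 5 mm.
  - The last side silhouette fit picked up the block instead of the mirror, so I ignored it.

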